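# Square a vial tray against its peg and lock it with the swing stop

## Task

The steel vial tray lies askew on its white docking board. Without lifting it, push the corner opposite the peg so that the tray turns in place, its slotted corner bearing on the peg all the while, until its side is flush against the low side rail; then swing the stop fully closed behind the tray so that it cannot turn back. Keep both vials standing on the tray and leave the other things on the worktop where they are.

Things in the scene. Friction and masses are not known exactly. Their poses are not given: they have to be found in the camera images.
- board: White docking board, fixed, 210 x 280 mm, top face 8 mm above the worktop. Origin: on the worktop right below the peg's axis; x, y along the board's edges, z up; it covers x -50..160, y -50..230 mm.
- peg (a point): Foot of the steel peg, on the board's top face. The peg is fixed, upright, 12 mm in diameter and 30 mm tall.
- tray: Perforated steel tray, loose, 0.3-0.5 kg, flat on the board: 140 x 140 mm, floor 4 thick, rim 4 wide, 12 high over the underside. Origin: underside, where the peg stands in the 14 mm wide corner slot. It covers tray x -18..122, y -22..118 mm; the slot runs along x, open at x = -18. Home: axes parallel to the board's, origin on the peg. Starts 0.25-0.45 rad counter-clockwise of home (from above).
- tray_corner (a point): The tray's free corner, diagonally opposite the slotted one, at tray x 122, y 118 mm, 6 mm above the underside. Pushing the tray's y = 118 mm edge near this corner towards the rail, along a circle about the peg, turns the tray clockwise and makes the slot bear on the peg.
- stop (a joint): Angle of the swing stop, a flat steel arm 18 mm wide, 3 to 11 mm above the board top. 0 = closed, a hard end: the arm points along board -y, its round end within 2.5 mm of the home tray's edge. Grows counter-clockwise from above to 2.1; at 1.57 it points along board +x. Starts 1.45 to 1.9; friction about 0.05 N m, stays where left. It cannot close while the tray is not home.
- stop_knob (a point): On the axis of the black upright knob of the swing stop, 50 mm from the pivot, 30 mm above the board top. The knob is round, 12 mm in diameter at its waist (16 to 24 mm above the board top), 15 mm at its head, and its top is 46 mm above the board top; the arm beneath it reaches to 11 mm above the board top.
- rail (a point): Middle of the low aluminium side rail's face, on the board top. The rail runs along board x 35..122 mm, 16 mm high; its face, at board y = -22.5 mm, looks to +y and the tray's side y = -22 mm rests on it when home.
- stop_pivot (a point): The stop's fixed vertical pivot, on the board top at board x 50, y 205 mm. The arm's round end is 85.5 mm from it, the knob's axis 50 mm.
- vial_a: Small capped vial, 28 mm wide, 56 mm tall, standing loose on the tray floor. Origin: centre of its underside, z up.
- vial_b: Small capped vial, 26 mm wide, 52 mm tall, standing loose on the tray floor. Origin: centre of its underside, z up.
- tape: Bystander: roll of tape lying flat, 98 mm wide, 25 mm high, right of the board. Origin: centre of its underside.
- syringe_1: Bystander: syringe lying on the worktop, 30 x 115 x 19 mm, left of the board. Origin: centre of its underside.
- infusion_bottle_34: Bystander: clear infusion bottle, 61 mm wide, 150 mm tall, standing left of the board. Origin: centre of its underside.

How it is judged (in metres and radians):
On the way, in this order (a step that is already met when the one before it is completed fails the run):
1. the tray is turned home: flat on the board, parallel to it within 0.05 rad, slot within 6 mm of the peg axis (angle between the x axis of tray and the x axis of board, either way round below 0.05 rad and horizontal distance between tray and peg below 0.006 m and z of tray in the frame of peg below 0.003 m), for 0.2 s.
2. the stop is swung closed (below 0.1 rad) (value of joint stop below 0.1 rad), for 0.2 s.
At the end, for the whole second after the job is handed in: The tray lies flat on the board and at rest, parallel to it within 0.05 rad, its slot within 6 mm of the peg axis; the stop is closed to below 0.1 rad; both vials stand upright (within 0.15 rad), still, on the tray's floor (all of step 1 and value of joint stop below 0.1 rad and linear speed of tray below 0.01 m/s and angle between each of vial_a, vial_b's own z axis and vertical below 0.15 rad and x of vial_a in the frame of tray between -0.018 and 0.122 m and y of vial_a in the frame of tray between -0.022 and 0.118 m and z of each of vial_a, vial_b in the frame of tray below 0.009 m and linear speed of each of vial_a, vial_b below 0.02 m/s and x of vial_b in the frame of tray between -0.018 and 0.122 m and y of vial_b in the frame of tray between -0.022 and 0.118 m); the robot touches nothing.
It fails at once if the slotted corner leaves the peg by more than 12 mm (horizontal distance between tray and peg above 0.012 m).
It fails at once if the slotted corner of the tray is lifted more than 12 mm off the board (z of tray in the frame of peg above 0.012 m).
It fails at once if the free corner of the tray is lifted more than 15 mm off the board (z of tray_corner in the frame of peg above 0.021 m).
It fails at once if a vial falls over (angle between any of vial_a, vial_b's own z axis and vertical above 0.7 rad).
It fails at once if a bystander is shoved or knocked over (moved more than 25 mm) (distance of any of tape, syringe_1, infusion_bottle_34 from where it was at the start of the episode above 0.025 m).
It also fails if it takes over 51 s, if anything falls off the work surface, if the arm or the gripper's body presses on something with over 40 N, if the wrist force passes 120 N, or if a joint passes its speed limit or range.

## Robot

A 6-joint arm with a two-finger parallel gripper is mounted at the origin on a cart in front of the work surface, level with it; the furniture and walls round the work are solid. World frame = base frame: x ahead of the robot, y to its left, z up, the work surface at z = 0. Lengths are in mm, angles in rad, forces in N, time in s.
With the tool pointing down it reaches from about 275 to 750 mm from the base axis. Payload 10.2 kg.
Tool frame: the origin (TCP) lies midway between the tips of the shut fingers; the grasp point (between the pads) lies 19 mm behind it (ctrl.tcp_to_grasp is the z of the grasp point in the tool frame, in mm); z points along the fingers, y is the direction in which the jaws open and shut (so a half turn about z gives the same grasp; the last joint's range is limited). The gripper opens to 85 mm and grips with 20 to 120 N. Pads are 22 mm wide; open, the fingers measure 114 mm over their backs; the gripper's body (76 mm by 85 mm) begins 54 mm behind the grasp point. The pads swing forward as they close: fully open they stand 13 mm farther back than shut.
Start: joints at [-1.449, 0.313, 1.498, -0, 1.331, -0.223], TCP at [177.442, -494.111, 198.994] pointing down, gripper open.
Joint ranges: [-2.94, 2.94], [-0.97, 2.17], [0.19, 2.56], [-1.23, 4.37], [0.02, 3.11], [-2.88, 2.88]. Speed limits (rad/s): [2.39, 2.39, 3.01, 3.14, 3.14, 3.14].

## Interface

Orientations are given as a unit quaternion [w, x, y, z].
In Python, from rig import sensors, capture, order, ctrl gives the robot as it stands. The module is installed in compiled form; this text tells all that it offers.
- The arm moves only by the tool play_rows, never from a script. Its argument "deltas" is a list of rows, each a list of 7 numbers: the shift along the world's x, y, z in units of 40 mm (1.0 is 40 mm), then the turn, a rotation vector about the world's x, y, z in units of 6 degrees (1.0 is 6 degrees), then the opening, from -1 (shut) to 1 (fully open). A call has 1 to 8 rows; each row shifts and turns the commanded pose from where the row before left it; what a row does not reach is not made up. A row lasts 1/12 s, in which the tool goes at most 41.7 mm and 7.16 degrees, less where a joint would pass 70% of its speed; a pose out of reach is approached as far as the arm can. A call is refused whole if a number of a shift passes 1 or a number of a turn 1, either way. A call with a gripper value outside its range is refused whole. The fingers move at their own pace and stop on an object; "squeeze" is the grip in N (left out, the last holds). Time passes only in rows, so rows that do not move let the fingers close. It gives the time, the measured TCP pose, the force and the opening at its end, in the units of the state.
- sensors.sense(): the state, without advancing time (a new reading comes with each control period).
- capture(name): name is "side" or "top" or "wrist"; returns a dict with "pixels" (420x560x3 uint8, red, green, blue), "z_map" (420x560 float32, mm along the optical axis (not along the pixel's ray), 0 where there is no reading), "fx", "fy", "cx", "cy" (pixels), "eye" and "rotation" of the camera in the world; the wrist camera has in their place "tool_from_camera" (4x4, takes a point from camera to tool coordinates, whose origin is the TCP and whose axes are the flange's). Camera axes: x right, y down, z forward; pixel columns grow to the right and rows downward; lengths in mm; the calibration is good to about 2 mm. The wrist camera is an equidistant fisheye: a pixel r from the principal point sees the ray r / f radians off the axis. A picture is of the moment at which its call begins: read the wrist's pose just before it.
- order.finish_job(): hands the job in, once; it reports no verdict.
The state is a dict: "time_s": time; "joints": joint angles; "dq": joint speeds; "tau": joint torques, N m; "eef_pos": TCP position; "ee_rot": TCP orientation; "force": force on the tool from outside, world axes, zero at the start; "wrist_torque": the same for the moment, N m; "grip_width": opening from 0.0 (shut) to 1.0 (fully open).
Only numpy, scipy, OpenCV 4.12 (cv2) and the standard library are available. Lean on these libraries where they do the work, as an engineer would, in place of code of your own. Each camera call takes 0.05 s, during which the arm holds its last target. There are 200 camera calls.

## Working session

There is one attempt and no reset: what is moved stays moved. The work goes in short steps, Python scripts to look and compute and a tool call to move; the robot and the scene stay as the last step left them, time stands still between calls to the robot, and variables do not carry over. Pictures are saved under pics/ and viewed, about 8 in all and at most 12, crops included, and the job is handed in when it is done.

Besides the shell and the picture viewer there is one more tool, called after ">>>" in YAML: its name, and indented under it one key for each argument. play_rows: Moves the arm, as the interface text tells. Its arguments: {"type":"object","properties":{"deltas":{"type":"array","items":{"type":"array","items":{"type":"number"}}},"squeeze":{"type":"number"}},"required":["deltas"]}

```bash
mkdir -p pics
cat > h.py <<'E'
import numpy as np,cv2
from rig import sensors,capture,order,ctrl
def save(c,n): cv2.imwrite('pics/%s.png'%n,cv2.cvtColor(c['pixels'],cv2.COLOR_RGB2BGR))
def ray(c,u,v):
    d=np.array([(u-c['cx'])/c['fx'],(v-c['cy'])/c['fy'],1.]); return np.array(c['eye']),np.array(c['rotation'])@d
def onz(c,u,v,z):
    e,d=ray(c,u,v); return e+d*(z-e[2])/d[2]
def proj(c,p):
    q=np.array(c['rotation']).T@(np.array(p)-c['eye']); return q[0]/q[2]*c['fx']+c['cx'],q[1]/q[2]*c['fy']+c['cy']
E
python3 - <<'E'
from h import *
import pickle
s=sensors.sense();print(s)
for n in('top','side'):
    c=capture(n);save(c,n+'0');pickle.dump(c,open(n+'0.pkl','wb'));print(n,c['eye'],c['rotation'],c['fx'],c['cx'],c['cy'])
E
```

```text
{'time_s': 0.0, 'joints': array([-1.44944844e+00,  3.13461678e-01,  1.49845398e+00, -2.72481466e-05,
        1.33096389e+00, -2.23378911e-01]), 'dq': array([-0.00085552,  0.00101383, -0.0003682 ,  0.00035714, -0.00011959,
        0.00029302]), 'tau': array([-7.85480861e-04, -4.12263572e+01, -2.59744263e+01, -2.81433831e-04,
        4.12336944e-03,  2.14208725e-06]), 'eef_pos': array([ 177.37311512, -493.81452817,  198.4227553 ]), 'ee_rot': array([-6.43287278e-04,  9.85181409e-01,  1.71514365e-01,  1.95968555e-05]), 'force': array([-0.58199316, -0.04294956, -0.79825105]), 'wrist_torque': array([-0.01913652, -0.05167963, -0.01177602]), 'grip_width': 1.0013436281373151}
top [ 358.09895996  -32.30696103 1300.26912352] [ 0.04315961 -0.69906302  0.71306994 -0.03129531] 466.35688835814994 281.57321931892454 212.60399040989844
side [  504.78069159 -1374.38010539   652.54045927] [-5.49821740e-01  8.35166032e-01  1.39165834e-02 -2.85424377e-04] 496.84738056452557 280.316481693407 213.16307867652608
```

View pics/top0.png

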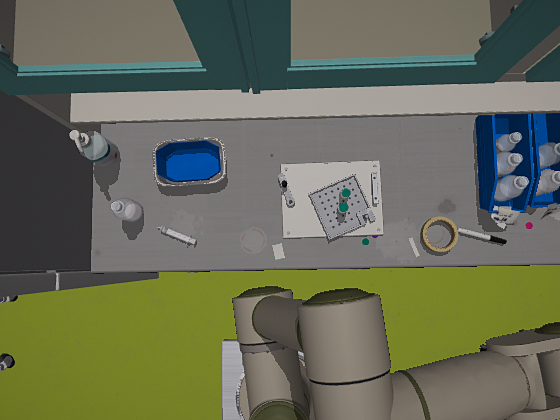

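View pics/side0.png

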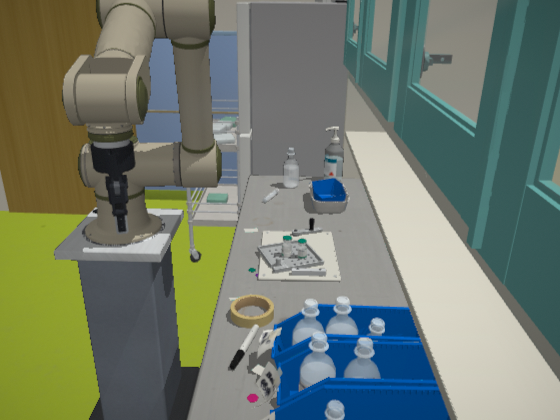

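```bash
cat >> h.py <<'E'
from scipy.spatial.transform import Rotation as R
import pickle
def fix(c):
    q=np.array(c['rotation']) if 'rotation' in c else None
    if q is not None and q.shape==(4,): c['rotation']=R.from_quat(q[[1,2,3,0]]).as_matrix()
    return c
def load(n): return fix(pickle.load(open(n+'.pkl','rb')))
E
python3 - <<'E'
from h import *
c=load('top0')
im=cv2.cvtColor(c['pixels'],cv2.COLOR_RGB2BGR)
cv2.imwrite('pics/crop0.png',cv2.resize(im[155:250,270:395],None,fx=6,fy=6,interpolation=cv2.INTER_CUBIC))
m=cv2.morphologyEx(((im.min(2)>190)).astype(np.uint8),cv2.MORPH_CLOSE,np.ones((25,25)))
m[:150]=0;m[245:]=0;m[:,:275]=0;m[:,390:]=0
k=max(cv2.findContours(m,0,2)[0],key=cv2.contourArea);r=cv2.minAreaRect(k);print(r)
for u,v in cv2.boxPoints(r):print(u,v,onz(c,u,v,8))
E
```

```text
((375.5, 201.5), (1.0, 3.0), 90.0)
374.0 201.0 [ 522.09568639 -269.8283598     8.        ]
377.0 201.0 [ 521.91900521 -278.15005013    8.        ]
377.0 202.0 [ 519.11462496 -278.03695451    8.        ]
374.0 202.0 [ 519.29094367 -269.71713289    8.        ]
```

View pics/crop0.png

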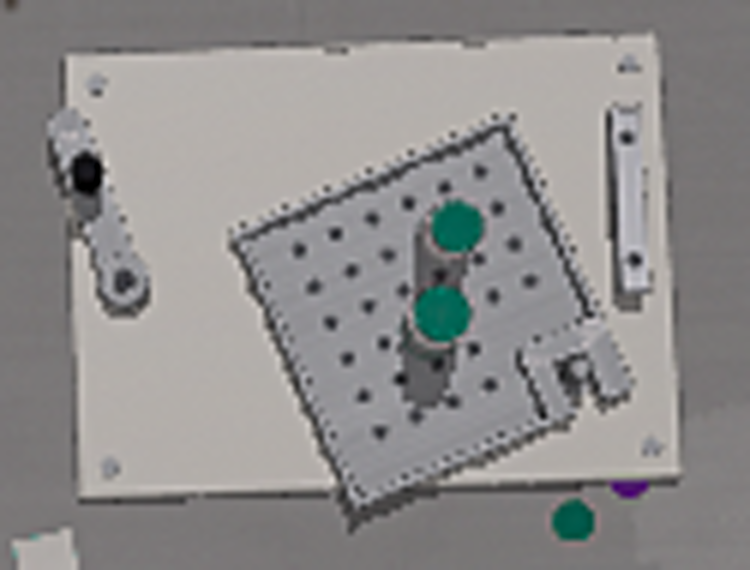

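The crop shows the board corners at about (65,55), (655,37), (680,475) and (80,497). The peg is at (577,370), the free tray corner at (235,240), the knob at (86,172) and the pivot at (125,281). The vials (green caps) stand well inside the tray.

Run:
```python
from h import *
c=load('top0'); P=lambda u,v,z:onz(c,270+u/6-.5+.08,155+v/6-.5+.08,z)[:2]
src=np.array([[160,230],[160,-50],[-50,-50],[-50,230],[50,205]],float)
dst=np.array([P(65,55,8),P(655,37,8),P(680,475,8),P(80,497,8),P(125,281,19)])
w=np.array([1,1,1,1,1.])
a=src-src.mean(0);b=dst-dst.mean(0)
th=np.arctan2((a[:,0]*b[:,1]-a[:,1]*b[:,0]).sum(),(a*b).sum())
Rm=np.array([[np.cos(th),-np.sin(th)],[np.sin(th),np.cos(th)]]);t=dst.mean(0)-Rm@src.mean(0)
print('board yaw',th,'origin',t);print('res',(dst-(src@Rm.T+t)).round(1).tolist())
inv=lambda p:(Rm.T@(p-t)).round(1)
for n,u,v,z in [('free',235,238,20),('xcorner',508,122,20),('ycorner',350,520,20),('slotc',632,388,20),('knob',86,172,54),('vialA?',457,227,66),('vialB?',442,313,64),('pegtop',574,370,38),('stopend',66,112,19)]:
    print(n,inv(P(u,v,z)),P(u,v,z).round(1))
np.savez('board.npz',th=th,t=t)
# depth under the window-sill etc
print(onz(c,300,120,0))
for n,p in [('peg',(0,0)),('free home',(122,118)),('pivot',(50,205))]:print(n,Rm@p+t)
```

```text
board yaw 0.013721189894661928 origin [ 477.52221856 -241.93917641]
res [[-0.9, -1.5], [-2.4, 2.1], [2.2, 1.9], [1.4, -1.6], [-0.3, -0.9]]
free [ 67.8 152.7] [543.2 -88.3]
xcorner [117.5  24.5] [ 594.7 -215.9]
ycorner [-63.9 105.4] [ 412.2 -137.5]
slotc [ -7.9 -26.1] [ 470.  -268.1]
knob [ 95.3 220.2] [569.8 -20.5]
vialA? [62.7 56.1] [ 539.4 -185. ]
vialB? [24.7 64.3] [ 501.3 -177.3]
pegtop [-0.3  2.9] [ 477.1 -239. ]
stopend [129.8 228.8] [604.2 -11.4]
[761.17566179 -69.53393089   0.        ]
peg [ 477.52221856 -241.93917641]
free home [ 597.89168461 -122.27635159]
pivot [524.70475619 -36.27243593]
```

>>> play_rows:
  deltas:
    - [0.52, 0.65, 0, 0, 0, 0.1, -1]
    - [0.52, 0.65, 0, 0, 0, 0.1, -1]
    - [0.52, 0.65, 0, 0, 0, 0.1, -1]
    - [0.52, 0.65, 0, 0, 0, 0.1, -1]
    - [0.52, 0.65, 0, 0, 0, 0.1, -1]
    - [0.52, 0.65, 0, 0, 0, 0, -1]
    - [0.52, 0.65, 0, 0, 0, 0, -1]
    - [0.52, 0.65, 0, 0, 0, 0, -1]

```text
time_s: 0.77
eef_pos: [344.5, -284.6, 198.9]
ee_rot: [-0.0, 0.98, 0.197, -0.0]
force: [0.4, -0.4, 1.4]
grip_width: -0.0
```

>>> play_rows:
  deltas:
    - [0.52, 0.65, 0, 0, 0, 0, -1]
    - [0.52, 0.65, 0, 0, 0, 0, -1]
    - [0.52, 0.65, 0, 0, 0, 0, -1]
    - [0.52, 0.65, 0, 0, 0, 0, -1]
    - [0.52, 0.65, 0, 0, 0, 0, -1]
    - [0.52, 0.65, 0, 0, 0, 0, -1]
    - [0.52, 0.65, 0, 0, 0, 0, -1]
    - [0, 0, 0, 0, 0, 0, -1]

```text
time_s: 1.43
eef_pos: [491.4, -100.2, 198.6]
ee_rot: [-0.001, 0.98, 0.199, 0.0]
force: [0.8, 0.7, 0.4]
grip_width: -0.003
```

>>> play_rows:
  deltas:
    - [0.48, 0.6, 0, 0, 0, 0, -1]
    - [0, 0, -0.9, 0, 0, 0, -1]
    - [0, 0, -0.9, 0, 0, 0, -1]
    - [0, 0, -0.9, 0, 0, 0, -1]
    - [0, 0, 0, 0, 0, 0, -1]
    - [0, 0, 0, 0, 0, 0, -1]

```text
time_s: 1.93
eef_pos: [508.0, -80.1, 90.7]
ee_rot: [-0.001, 0.98, 0.197, -0.001]
force: [1.4, -0.5, 1.8]
grip_width: -0.001
```

Run:
```python
from h import *
s=sensors.sense();c=capture('wrist');print(s['eef_pos'],s['ee_rot'],c['tool_from_camera'],c['fx'],c['cx'],c['cy'])
c['s']=s;pickle.dump(c,open('w1.pkl','wb'));save(c,'w1')
```

```text
[507.97606821 -80.14472008  90.67574431] [-7.84306147e-04  9.80373148e-01  1.97145533e-01 -1.23089392e-03] [[-2.34652330e-04 -9.55327767e-01 -2.95548309e-01  7.52425885e+01]
 [ 9.99999969e-01 -1.99981087e-04 -1.47538784e-04  1.00067677e+00]
 [ 8.18438249e-05 -2.95548335e-01  9.55327784e-01 -1.74769501e+02]
 [ 0.00000000e+00  0.00000000e+00  0.00000000e+00  1.00000000e+00]] 325.19226210127806 280.30100757107317 209.67496623417185
```

View pics/w1.png

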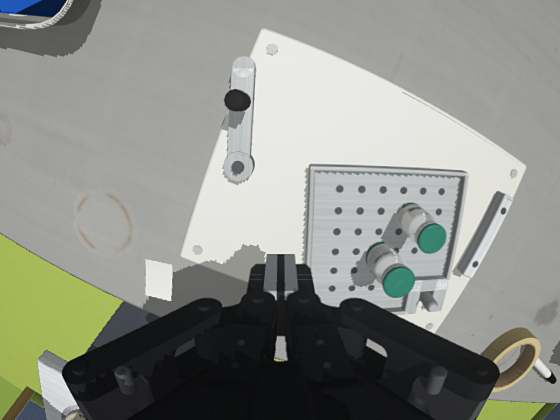

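The wrist view shows the free corner at about (309,165), the x-corner at (466,173), the pivot at (238,167), the knob top at (237,100), the rail at about (485,235), and the fingertips at (280,255).

```bash
cat >> h.py <<'E'
def wz(c,u,v,z):
    s=c['s'];q=s['ee_rot'];Rt=R.from_quat(np.array(q)[[1,2,3,0]]).as_matrix();T=np.array(c['tool_from_camera'])
    x,y=u-c['cx'],v-c['cy'];r=np.hypot(x,y);a=r/c['fx'];d=np.array([x/r*np.sin(a),y/r*np.sin(a),np.cos(a)])
    e=Rt@T[:3,3]+s['eef_pos'];d=Rt@T[:3,:3]@d
    return e+d*(z-e[2])/d[2]
def wproj(c,p):
    s=c['s'];Rt=R.from_quat(np.array(s['ee_rot'])[[1,2,3,0]]).as_matrix();T=np.array(c['tool_from_camera'])
    q=T[:3,:3].T@(Rt.T@(np.array(p)-s['eef_pos'])-T[:3,3]);r=np.hypot(q[0],q[1]);a=np.arctan2(r,q[2])
    return c['cx']+c['fx']*a*q[0]/r,c['cy']+c['fx']*a*q[1]/r
b=np.load('board.npz') ;th=float(b['th']);t=b['t'];Rm=np.array([[np.cos(th),-np.sin(th)],[np.sin(th),np.cos(th)]])
inv=lambda p:(Rm.T@(np.array(p)[:2]-t))
E
python3 - <<'E'
from h import *
c=pickle.load(open('w1.pkl','rb'))
for n,u,v,z in [('free',308,165,20),('xc',467,172,20),('pivot',238,167,19),('knobtop',237,100,54),('stopend',243,57,19),('bTL',264,29,8),('bTR',526,166,8),('bBL',181,256,8),('railN',508,194,24),('railS',462,276,24),('tipL',265,255,90.7),('tipR',297,255,90.7),('dkL',248,266,90),('dkR',313,266,90)]:
    p=wz(c,u,v,z);print(n,p[:2].round(1),inv(p).round(1))
E
```

```text
free [548.7 -86.9] [ 73.3 154. ]
xc [ 600.8 -215.9] [123.6  24.3]
pivot [526.4 -38. ] [ 51.7 203.3]
knobtop [574.6 -23.1] [100.  217.5]
stopend [606.2  -9.8] [131.8 230.3]
bTL [634.7 -14.2] [160.3 225.6]
bTR [ 639.6 -289. ] [161.5 -49.2]
bBL [428.9 -16.8] [-45.6 225.8]
railN [ 603.4 -267.7] [125.6 -27.4]
railS [ 514.6 -265.7] [ 36.7 -24.3]
tipL [498.5 -75.4] [ 23.2 166.3]
tipR [505.8 -92.8] [ 30.3 148.7]
dkL [487.2 -68.7] [ 12.  173.1]
dkR [ 502.4 -105. ] [ 26.8 136.6]
```

>>> play_rows:
  deltas:
    - [0.19, 0.08, -0.6, 0, 0, 0, -1]
    - [0, 0, -0.6, 0, 0, 0, -1]
    - [0, 0, -0.45, 0, 0, 0, -1]
    - [0, 0, -0.29, 0, 0, 0, -1]
    - [0, 0, 0, 0, 0, 0, -1]
    - [0, 0, 0, 0, 0, 0, -1]

```text
time_s: 2.48
eef_pos: [517.4, -77.5, 15.3]
ee_rot: [0.001, 0.98, 0.197, 0.001]
force: [1.0, 0.1, -0.4]
grip_width: -0.002
```

>>> play_rows:
  deltas:
    - [0.04, -0.09, -0.06, 0, 0, 0, -1]
    - [0.04, -0.09, 0, 0, 0, 0, -1]
    - [0, 0, 0, 0, 0, 0, -1]

```text
time_s: 2.73
eef_pos: [520.4, -85.2, 12.1]
ee_rot: [0.001, 0.98, 0.197, 0.001]
force: [-0.1, 0.3, -0.1]
grip_width: -0.002
```

>>> play_rows:
  deltas:
    - [0.03, -0.07, 0, 0, 0, 0, -1]
    - [0, 0, 0, 0, 0, 0, -1]

```text
time_s: 2.9
eef_pos: [521.0, -87.5, 11.4]
ee_rot: [0.0, 0.98, 0.197, 0.0]
force: [-0.2, 0.9, 0.6]
grip_width: -0.001
```

>>> play_rows:
  deltas:
    - [0.03, -0.07, 0, 0, 0, 0, -1]
    - [0, 0, 0, 0, 0, 0, -1]

```text
time_s: 3.07
eef_pos: [522.1, -90.1, 11.1]
ee_rot: [0.0, 0.98, 0.197, 0.0]
force: [0.0, 0.5, -0.3]
grip_width: -0.001
```

>>> play_rows:
  deltas:
    - [0.03, -0.07, 0.03, 0, 0, 0, -1]
    - [0, 0, 0, 0, 0, 0, -1]

```text
time_s: 3.23
eef_pos: [523.3, -92.9, 12.4]
ee_rot: [0.0, 0.98, 0.197, 0.0]
force: [1.0, -0.3, 0.5]
grip_width: 0.001
```

>>> play_rows:
  deltas:
    - [0.03, -0.07, 0, 0, 0, 0, -1]
    - [0, 0, 0, 0, 0, 0, -1]

```text
time_s: 3.4
eef_pos: [524.5, -95.7, 12.3]
ee_rot: [0.0, 0.98, 0.197, 0.0]
force: [0.4, 0.1, 1.0]
grip_width: -0.001
```

Run:
```python
from h import *
s=sensors.sense();c=capture('wrist');c['s']=s;pickle.dump(c,open('w2.pkl','wb'));save(c,'w2');print(s['eef_pos'])
```

```text
[524.46503998 -95.71949615  12.25431081]
```

View pics/w2.png

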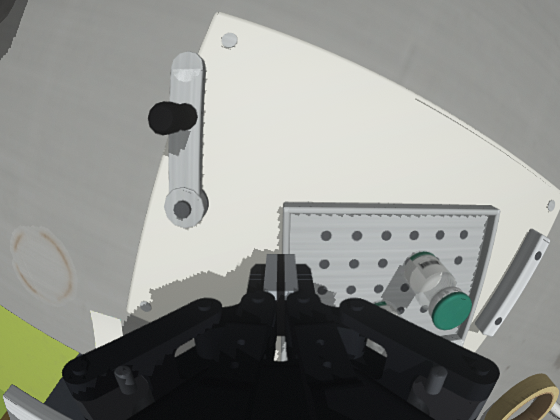

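The free corner is now at about (284,205), the x-corner at (499,208), and the rail at (515,280). The fingertip is at the tray edge.

Run:
```python
from h import *
c=pickle.load(open('w2.pkl','rb'))
P={n:wz(c,u,v,z) for n,u,v,z in [('free',283,204,20),('xc',500,207,20),('pivot',183,208,19),('stopend',187,53,19),('knob',186,117,38),('bTL',219,13,8),('edgeR',286,250,20),('tipR',297,255,13),('tipL',265,255,13)]}
for n,p in P.items():print(n,p[:2].round(1),inv(p).round(1))
d=P['free']-P['xc'];print(np.arctan2(-d[0],d[1]),np.hypot(d[0],d[1]))
d=P['edgeR']-P['free'];print(np.arctan2(-d[1],-d[0]))
q=P['stopend']-P['pivot'];print('stop',np.arctan2(q[0],-q[1])-th)
```

```text
free [550.1 -87.6] [ 74.7 153.3]
xc [ 602.2 -215.7] [125.   24.5]
pivot [526.3 -37.3] [ 51.5 204. ]
stopend [606.1 -10.1] [131.7 230.1]
knob [576.3 -27.5] [101.8 213. ]
bTL [634.4 -14.2] [160.  225.5]
edgeR [525.9 -99.6] [ 50.4 141.6]
tipR [ 522.6 -108.2] [ 46.9 133.1]
tipL [515.3 -90.8] [ 39.8 150.6]
0.3865963006836167 138.28514806749826
0.4620867532905983
stop 1.8858315815667621
```

>>> play_rows:
  deltas:
    - [0.064, -0.021, 0, 0, 0, -0.167, -1]
    - [0.064, -0.022, 0, 0, 0, -0.167, -1]
    - [0.064, -0.023, 0, 0, 0, -0.167, -1]
    - [0.063, -0.024, 0, 0, 0, -0.167, -1]
    - [0.063, -0.025, 0, 0, 0, -0.167, -1]
    - [0.062, -0.026, 0, 0, 0, -0.167, -1]
    - [0.062, -0.027, 0, 0, 0, -0.167, -1]
    - [0.061, -0.028, 0, 0, 0, -0.167, -1]

```text
time_s: 4.12
eef_pos: [544.6, -103.3, 12.2]
ee_rot: [0.0, 0.992, 0.127, -0.0]
force: [0.3, -0.3, -0.1]
grip_width: -0.001
```

```bash
cat > look.py <<'E'
import sys
from h import *
n=sys.argv[1];s=sensors.sense();c=capture('wrist');c['s']=s;pickle.dump(c,open(n+'.pkl','wb'));save(c,n);print(s['eef_pos'],s['force'],s['time_s'])
E
python3 look.py w3
```

```text
[ 544.60899781 -103.25683352   12.17072971] [ 0.33286874 -0.25638121 -0.13390268] 4.1167
```

View pics/w3.png

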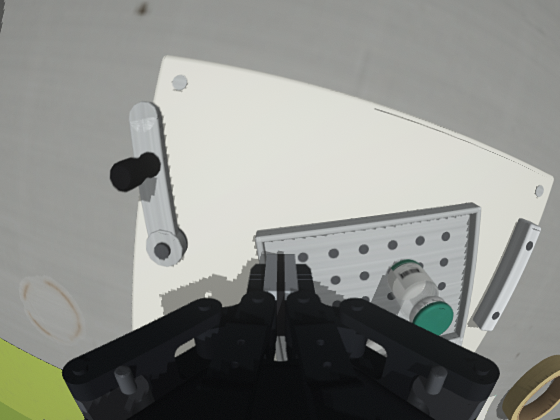

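Run:
```python
from h import *
c=pickle.load(open('w3.pkl','rb'))
s=c['s'];print('tcp px',wproj(c,s['eef_pos']))
Z=c['z_map'];print(Z[250:300:6,[268,275,285,292]].round())
for u,v in[(270,258),(290,258),(280,270)]:
    z=Z[v,u];x,y=u-c['cx'],v-c['cy'];r=np.hypot(x,y);a=r/c['fx'];p=np.array([x/r*np.tan(a)*z,y/r*np.tan(a)*z,z,1]);print((np.array(c['tool_from_camera'])@p).round(1))
P={n:wz(c,u,v,z) for n,u,v,z in [('free',256,232,20),('xc',481,205,20),('pivot',163,250,19)]}
for n,p in P.items():print(n,p[:2].round(1),inv(p).round(1))
d=P['free']-P['xc'];print(np.arctan2(-d[0],d[1]),np.hypot(d[0],d[1]))
print(R.from_quat(s['ee_rot'][[1,2,3,0]]).as_matrix().round(3))
```

```text
tcp px (np.float64(278.637101498871), np.float64(244.53234301239058))
[[190. 190. 191. 191.]
 [149. 149. 148. 149.]
 [144. 142. 143. 143.]
 [138. 139. 138. 137.]
 [130. 131. 132. 132.]
 [127. 127. 127. 128.]
 [122. 122. 124. 122.]
 [117. 121. 121. 117.]
 [113. 122. 120. 113.]]
[ 11.2  -3.7 -41.5   1. ]
[ 10.9   5.4 -40.8   1. ]
[ 11.5   0.8 -53.8   1. ]
free [552.  -88.5] [ 76.6 152.4]
xc [ 601.9 -216.8] [124.7  23.4]
pivot [525.8 -37.4] [ 51.1 203.9]
0.37087450183492265 137.70127937357717
[[ 0.968  0.253 -0.   ]
 [ 0.253 -0.968 -0.   ]
 [-0.     0.    -1.   ]]
```

The tray has not moved and the fingers are over it. The depth map puts the visible fingertips about 40 mm above the reported TCP, so I'll verify that from the side camera.

Run:
```python
from h import *
c=fix(capture('side'));pickle.dump(c,open('s3.pkl','wb'))
s=sensors.sense();print(proj(c,s['eef_pos']),ctrl.tcp_to_grasp, [a for a in dir(ctrl) if a[0]!='_'])
im=cv2.cvtColor(c['pixels'],cv2.COLOR_RGB2BGR)
u,v=map(int,proj(c,s['eef_pos']));print(u,v)
for k in range(0,100,10):print(k,proj(c,s['eef_pos']+[0,0,k]))
cv2.imwrite('pics/s3c.png',cv2.resize(im[v-70:v+40,u-70:u+70],None,fx=5.4,fy=5.4,interpolation=cv2.INTER_CUBIC))
Z=c['z_map'];H=np.zeros_like(Z)
Rr=c['rotation'];uu,vv=np.meshgrid(np.arange(560),np.arange(420))
d=np.stack([(uu-c['cx'])/c['fx'],(vv-c['cy'])/c['fy'],np.ones_like(uu)],-1)*Z[...,None]
W=d@Rr.T+c['eye']
m=(np.hypot(W[...,0]-s['eef_pos'][0],W[...,1]-s['eef_pos'][1])<15)&(Z>0)&(W[...,2]>22)&(c['pixels'].max(2)<255)
h=np.sort(W[m][:,2]);print(h[:15].round(),len(h)); 
for v0 in range(v-45,v+6,3): print(v0,W[v0,u-9:u+10:3].round().astype(int).tolist())
```

```text
(np.float64(301.4405663202373), np.float64(243.58639484885248)) -18.700000000000003 ['PlanningError', 'tcp_to_grasp']
301 243
0 (np.float64(301.4405663202373), np.float64(243.58639484885248))
10 (np.float64(301.5515815103878), np.float64(240.44869413173728))
20 (np.float64(301.6632184527127), np.float64(237.2934203938399))
30 (np.float64(301.77548238516204), np.float64(234.12042559128366))
40 (np.float64(301.8883786046874), np.float64(230.92956001258176))
50 (np.float64(302.0019124680754), np.float64(227.7206722550905))
60 (np.float64(302.11608939279495), np.float64(224.49360920106238))
70 (np.float64(302.23091485785875), np.float64(221.24821599329087))
80 (np.float64(302.3463944047), np.float64(217.98433601033923))
90 (np.float64(302.4625336380634), np.float64(214.70181084134478))
[44. 45. 46. 46. 47. 47. 47. 48. 48. 48. 49. 50. 51. 51. 52.] 122
198 [[517, 279, 1], [523, -90, 146], [531, -95, 148], [539, -117, 157], [546, -144, 168], [554, -143, 168], [562, -136, 166]]
201 [[517, 253, 0], [523, -90, 137], [531, -122, 151], [539, -124, 152], [546, -144, 160], [554, -139, 158], [562, 
[... 1114 characters left out ...]
517, -38, 20], [526, -41, 22], [535, -39, 21], [542, -112, 56], [550, -111, 56], [562, -32, 19], [571, -36, 21]]
234 [[518, -41, 12], [526, -51, 17], [535, -47, 15], [542, -113, 47], [551, -106, 44], [563, -28, 7], [572, -30, 8]]
237 [[518, -50, 6], [527, -53, 8], [535, -53, 8], [544, -56, 10], [553, -53, 9], [562, -48, 7], [571, -50, 8]]
240 [[518, -73, 8], [527, -72, 8], [533, -187, 65], [541, -188, 66], [549, -188, 65], [561, -74, 10], [570, -71, 8]]
243 [[518, -109, 16], [526, -96, 10], [533, -192, 58], [541, -198, 61], [548, -200, 63], [560, -114, 20], [570, -92, 9]]
246 [[518, -114, 9], [526, -118, 12], [533, -189, 48], [541, -191, 49], [549, -196, 52], [560, -125, 16], [569, -111, 9]]
```

View pics/s3c.png

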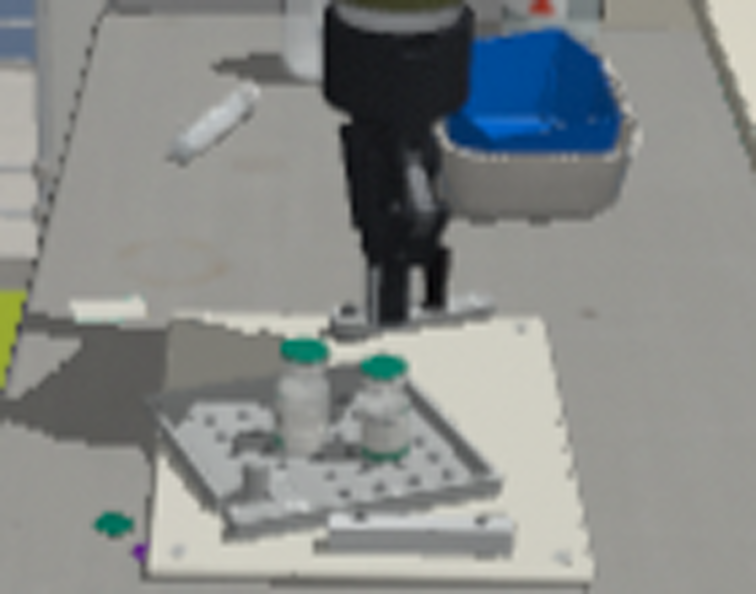

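The side crop confirms it: the fingertips at crop (390,322) hang at z≈44 although the TCP reads 12. The fingers are therefore about 32 mm shorter than stated. I'll back out past the tray edge and then go about 30 mm lower.

>>> play_rows:
  deltas:
    - [-0.35, 0.31, 0, 0, 0, 0.67, -1]
    - [-0.35, 0.31, 0, 0, 0, 0.67, -1]
    - [0, 0, 0, 0, 0, 0, -1]
    - [0, 0, -0.3, 0, 0, 0, -1]
    - [0, 0, -0.2, 0, 0, 0, -1]
    - [0, 0, -0.1, 0, 0, 0, -1]
    - [0, 0, -0.1, 0, 0, 0, -1]
    - [0, 0, 0, 0, 0, 0, -1]

```text
time_s: 4.88
eef_pos: [516.1, -78.4, -16.6]
ee_rot: [-0.0, 0.98, 0.197, -0.001]
force: [0.5, 0.8, -0.2]
grip_width: 0.001
```

```bash
cat > tip.py <<'E'
from h import *
c=fix(capture('side'));s=sensors.sense();e=s['eef_pos'];print(e,s['force'],s['time_s'])
Z=c['z_map'];uu,vv=np.meshgrid(np.arange(560),np.arange(420))
W=(np.stack([(uu-c['cx'])/c['fx'],(vv-c['cy'])/c['fy'],np.ones_like(uu)],-1)*Z[...,None])@c['rotation'].T+c['eye']
m=(np.hypot(W[...,0]-e[0],W[...,1]-e[1])<20)&(Z>0)&(c['pixels'].max(2)<90)
print('tip z low',np.sort(W[m][:,2])[:20].round().tolist())
E
python3 tip.py; python3 look.py w4
```

```text
[516.32513142 -78.46511955 -16.08661778] [ 0.90564964 -0.04750583  0.6100063 ] 4.9333
tip z low [23.0, 23.0, 25.0, 26.0, 27.0, 28.0, 29.0, 29.0, 29.0, 30.0, 32.0, 32.0, 32.0, 33.0, 33.0, 34.0, 35.0, 35.0, 35.0, 36.0]
[516.32513142 -78.46511955 -16.08661778] [ 0.90564964 -0.04750583  0.6100063 ] 4.9333
```

View pics/w4.png

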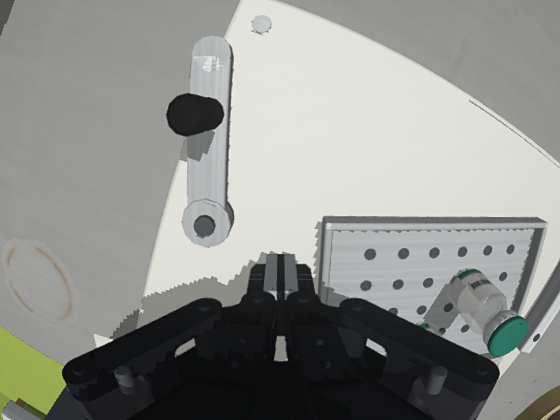

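The view shows the tip clear of the tray edge, with its end at (280,255) and the edge at about x = 322. I'll go down gently until the board is felt.

>>> play_rows:
  deltas:
    - [0, 0, -0.08, 0, 0, 0, -1]
    - [0, 0, 0, 0, 0, 0, -1]

```text
time_s: 5.15
eef_pos: [516.3, -78.4, -19.2]
ee_rot: [-0.0, 0.98, 0.197, -0.0]
force: [0.9, 0.1, -0.6]
grip_width: 0.001
```

>>> play_rows:
  deltas:
    - [0, 0, -0.06, 0, 0, 0, -1]
    - [0, 0, 0, 0, 0, 0, -1]

```text
time_s: 5.32
eef_pos: [516.2, -78.3, -21.7]
ee_rot: [-0.0, 0.98, 0.197, -0.0]
force: [-0.2, 0.4, -0.2]
grip_width: -0.006
```

>>> play_rows:
  deltas:
    - [0, 0, -0.05, 0, 0, 0, -1]
    - [0, 0, 0, 0, 0, 0, -1]

```text
time_s: 5.48
eef_pos: [516.2, -78.3, -23.7]
ee_rot: [-0.0, 0.98, 0.197, -0.0]
force: [-0.8, 0.0, 0.2]
grip_width: -0.002
```

>>> play_rows:
  deltas:
    - [0, 0, -0.05, 0, 0, 0, -1]
    - [0, 0, 0, 0, 0, 0, -1]

```text
time_s: 5.65
eef_pos: [516.5, -78.4, -24.3]
ee_rot: [0.0, 0.98, 0.198, 0.0]
force: [-5.4, 1.4, 15.3]
grip_width: 0.002
```

>>> play_rows:
  deltas:
    - [0, 0, -0.05, 0, 0, 0, -1]
    - [0, 0, 0, 0, 0, 0, -1]

```text
time_s: 5.82
eef_pos: [516.6, -78.5, -24.4]
ee_rot: [0.0, 0.98, 0.198, 0.0]
force: [-14.2, 3.0, 38.7]
grip_width: -0.006
```

```bash
python3 tip.py
python3 - <<'E'
from h import *
s=sensors.sense();c=capture('wrist');Z=c['z_map'];T=np.array(c['tool_from_camera'])
for v in range(226,275,3):
    o=[]
    for u in (270,290):
        z=Z[v,u];x,y=u-c['cx'],v-c['cy'];r=np.hypot(x,y);a=r/c['fx'];p=T@[x/r*np.tan(a)*z,y/r*np.tan(a)*z,z,1];o.append(p[:3].round().tolist())
    print(v,o)
E
```

```text
[516.58541906 -78.46557598 -24.40304381] [-14.20523706   3.444007    37.14921872] 5.8667
tip z low [16.0, 18.0, 20.0, 20.0, 20.0, 20.0, 21.0, 21.0, 22.0, 24.0, 25.0, 25.0, 26.0, 27.0, 30.0, 30.0, 30.0, 30.0, 30.0, 31.0]
226 [[23.0, -4.0, -32.0], [23.0, 5.0, -33.0]]
229 [[22.0, -4.0, -32.0], [21.0, 6.0, -31.0]]
232 [[20.0, -4.0, -33.0], [20.0, 6.0, -32.0]]
235 [[19.0, -4.0, -32.0], [19.0, 6.0, -32.0]]
238 [[17.0, -4.0, -32.0], [17.0, 6.0, -33.0]]
241 [[15.0, -4.0, -31.0], [15.0, 6.0, -32.0]]
244 [[13.0, -4.0, -31.0], [14.0, 6.0, -32.0]]
247 [[12.0, -4.0, -32.0], [13.0, 6.0, -32.0]]
250 [[11.0, -4.0, -32.0], [10.0, 6.0, -31.0]]
253 [[9.0, -4.0, -32.0], [9.0, 6.0, -32.0]]
256 [[11.0, -4.0, -39.0], [11.0, 5.0, -40.0]]
259 [[11.0, -4.0, -43.0], [11.0, 5.0, -42.0]]
262 [[11.0, -4.0, -45.0], [10.0, 5.0, -44.0]]
265 [[11.0, -4.0, -48.0], [11.0, 5.0, -48.0]]
268 [[11.0, -3.0, -51.0], [12.0, 5.0, -53.0]]
271 [[11.0, -3.0, -53.0], [11.0, 5.0, -54.0]]
274 [[11.0, -3.0, -57.0], [12.0, 5.0, -58.0]]
```

The board is felt at TCP z = −24.4, so the tip offset is 32.4 mm. I'll rise to a tip height of about 12 mm and push.

>>> play_rows:
  deltas:
    - [0, 0, 0.16, 0, 0, 0, -1]
    - [0.04, -0.09, 0, 0, 0, 0, -1]
    - [0.04, -0.09, 0, 0, 0, 0, -1]
    - [0.03, -0.07, 0, 0, 0, 0, -1]
    - [0, 0, 0, 0, 0, 0, -1]

```text
time_s: 6.33
eef_pos: [521.0, -87.9, -21.2]
ee_rot: [-0.001, 0.98, 0.197, 0.0]
force: [-0.3, 6.9, 6.1]
grip_width: 0.003
```

>>> play_rows:
  deltas:
    - [0.02, -0.05, 0, 0, 0, 0, -1]
    - [0, 0, 0, 0, 0, 0, -1]

```text
time_s: 6.5
eef_pos: [521.4, -88.4, -21.2]
ee_rot: [-0.002, 0.98, 0.197, -0.0]
force: [0.3, 15.0, 9.4]
grip_width: 0.0
```

>>> play_rows:
  deltas:
    - [0.02, -0.05, 0, 0, 0, 0, -1]
    - [0, 0, 0, 0, 0, 0, -1]

```text
time_s: 6.67
eef_pos: [522.3, -89.0, -21.2]
ee_rot: [-0.003, 0.98, 0.197, 0.0]
force: [2.3, 23.4, 10.1]
grip_width: -0.002
```

>>> play_rows:
  deltas:
    - [0.067, -0.02, 0, 0, 0, -0.167, -1]
    - [0.067, -0.02, 0, 0, 0, -0.167, -1]
    - [0, 0, 0, 0, 0, 0, -1]

```text
time_s: 6.92
eef_pos: [528.1, -90.7, -21.2]
ee_rot: [-0.003, 0.984, 0.18, 0.0]
force: [3.9, 21.8, 8.7]
grip_width: -0.004
```

```bash
python3 look.py w5
```

```text
[528.11145284 -90.71592221 -21.17466601] [ 3.94175384 21.79827501  8.67827087] 6.9167
```

View pics/w5.png

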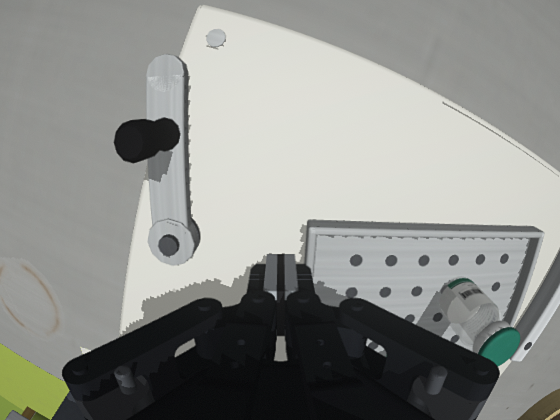

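The free corner is at about (303,221) and the x-corner at (545,230). The finger edge meets the tray edge at about x = 310.

```bash
cat > cor.py <<'E'
import sys
from h import *
a=sys.argv;c=pickle.load(open(a[1]+'.pkl','rb'));v=list(map(float,a[2:]))
F=wz(c,v[0],v[1],20);X=wz(c,v[2],v[3],20);d=F-X
print('free',F[:2].round(1),'xc',X[:2].round(1),'yaw rel',np.arctan2(-d[0],d[1])-th,'len',np.hypot(d[0],d[1]).round(1),'tcp-free',(c['s']['eef_pos']-F).round(1))
if len(v)>4: print('pivot',wz(c,v[4],v[5],19)[:2].round(1))
E
python3 cor.py w4 321 216 547 219 205 226; python3 cor.py w5 303 220 545 229 169 245
```

```text
free [550.9 -85. ] xc [ 602.1 -214.2] yaw rel 0.36346451064221696 len 139.1 tcp-free [-34.6   6.5 -36.1]
pivot [525.4 -37.7]
free [559.3 -90.8] xc [ 603.  -225.2] yaw rel 0.30041900103082037 len 141.4 tcp-free [-31.2   0.  -41.2]
pivot [525.1 -37.2]
```

>>> play_rows:
  deltas:
    - [0.067, -0.022, 0, 0, 0, -0.167, -1]
    - [0.066, -0.023, 0, 0, 0, -0.167, -1]
    - [0.066, -0.024, 0, 0, 0, -0.167, -1]
    - [0.065, -0.025, 0, 0, 0, -0.167, -1]
    - [0.065, -0.026, 0, 0, 0, -0.167, -1]
    - [0.065, -0.027, 0, 0, 0, -0.167, -1]
    - [0, 0, 0, 0, 0, 0, -1]

```text
time_s: 7.55
eef_pos: [544.6, -97.0, -21.1]
ee_rot: [-0.002, 0.992, 0.128, 0.001]
force: [7.0, 19.7, 6.4]
grip_width: 0.002
```

```bash
python3 look.py w6
python3 - <<'E'
from h import *
c=fix(capture('top'));save(c,'t6');pickle.dump(c,open('t6.pkl','wb'))
im=cv2.cvtColor(c['pixels'],cv2.COLOR_RGB2BGR)[155:250,270:395]
w=cv2.cvtColor(pickle.load(open('w6.pkl','rb'))['pixels'],cv2.COLOR_RGB2BGR)[150:420]
a=cv2.resize(im,None,fx=3,fy=3,interpolation=cv2.INTER_CUBIC)
o=np.zeros((270+285,560,3),np.uint8);o[:270]=w;o[270:,:375]=a;cv2.imwrite('pics/c6.png',o)
E
```

```text
[544.62447117 -97.01429989 -21.10292015] [ 7.01486259 19.6873913   6.36817178] 7.55
```

View pics/c6.png

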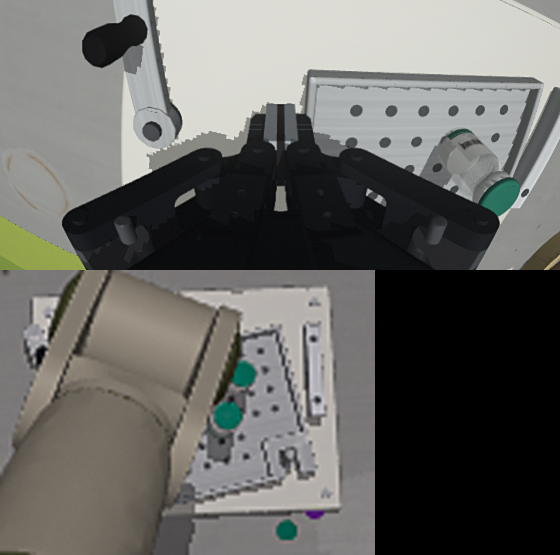

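The tray has turned further and the slot still holds the peg, seen at (287,460) in the composite's top view. Both vials are standing, and the free corner is at wrist pixel (304,220).

```bash
python3 cor.py w6 304 220 545 231 152 280
```

```text
free [ 575.8 -100.7] xc [ 604.  -239.6] yaw rel 0.18642444677412295 len 141.8 tcp-free [-31.2   3.7 -41.1]
pivot [525.3 -36.6]
```

>>> play_rows:
  deltas:
    - [0.064, -0.029, 0, 0, 0, -0.167, -1]
    - [0.063, -0.03, 0, 0, 0, -0.167, -1]
    - [0.063, -0.031, 0, 0, 0, -0.167, -1]
    - [0.062, -0.032, 0, 0, 0, -0.167, -1]
    - [0.061, -0.033, 0, 0, 0, -0.167, -1]
    - [0.061, -0.034, 0, 0, 0, -0.167, -1]
    - [0.06, -0.035, 0, 0, 0, -0.167, -1]
    - [0, 0, 0, 0, 0, 0, -1]

```text
time_s: 8.32
eef_pos: [562.7, -106.5, -21.0]
ee_rot: [-0.002, 0.998, 0.067, 0.002]
force: [9.4, 17.1, 5.3]
grip_width: -0.0
```

>>> play_rows:
  deltas:
    - [0.06, -0.037, 0, 0, 0, -0.167, -1]
    - [0.059, -0.038, 0, 0, 0, -0.167, -1]
    - [0, 0, 0, 0, 0, 0, -1]

```text
time_s: 8.57
eef_pos: [567.5, -109.6, -21.0]
ee_rot: [-0.002, 0.999, 0.049, 0.002]
force: [9.5, 16.3, 2.9]
grip_width: 0.004
```

>>> play_rows:
  deltas:
    - [0.058, -0.039, 0, 0, 0, -0.167, -1]
    - [0, 0, 0, 0, 0, 0, -1]

```text
time_s: 8.73
eef_pos: [569.6, -110.9, -21.0]
ee_rot: [-0.002, 0.999, 0.041, 0.002]
force: [8.2, 18.0, 4.3]
grip_width: 0.002
```

>>> play_rows:
  deltas:
    - [0.058, -0.04, 0, 0, 0, -0.167, -1]
    - [0, 0, 0, 0, 0, 0, -1]

```text
time_s: 8.9
eef_pos: [571.1, -111.5, -21.1]
ee_rot: [-0.003, 0.999, 0.032, 0.0]
force: [4.8, 22.1, 8.8]
grip_width: 0.002
```

>>> play_rows:
  deltas:
    - [0.03, -0.03, 0, 0, 0, 0, -1]
    - [0, 0, 0, 0, 0, 0, -1]

```text
time_s: 9.07
eef_pos: [571.9, -111.8, -21.2]
ee_rot: [-0.003, 0.999, 0.032, -0.0]
force: [2.8, 25.2, 9.9]
grip_width: 0.0
```

```bash
python3 look.py w7
python3 - <<'E'
from h import *
c=fix(capture('top'))
im=cv2.cvtColor(c['pixels'],cv2.COLOR_RGB2BGR)[155:250,270:395]
w=cv2.cvtColor(pickle.load(open('w7.pkl','rb'))['pixels'],cv2.COLOR_RGB2BGR)[150:420]
o=np.zeros((270+285,560,3),np.uint8);o[:270]=w;o[270:,:375]=cv2.resize(im,None,fx=3,fy=3,interpolation=cv2.INTER_CUBIC);cv2.imwrite('pics/c7.png',o)
E
```

```text
[ 571.87390396 -111.80627024  -21.16212116] [ 2.81112871 25.16771876  9.91349078] 9.0667
```

View pics/c7.png

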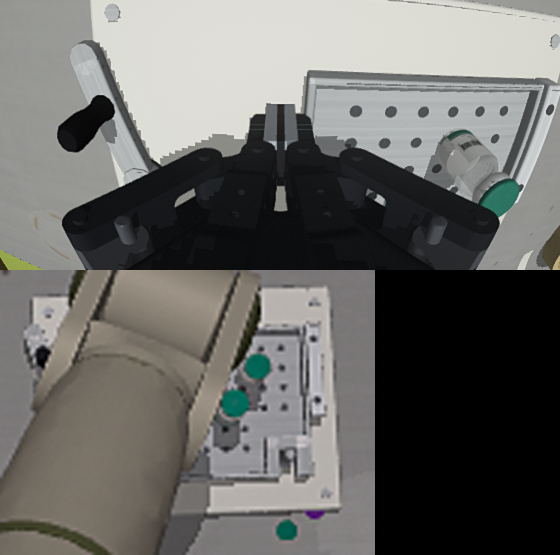

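```bash
python3 cor.py w7 303 220 545 230
```

```text
free [ 602.1 -121. ] xc [ 604.1 -262.3] yaw rel 0.0003925851558560997 len 141.4 tcp-free [-30.2   9.2 -41.2]
```

The measured yaw relative to the board is 0.0004 rad, so the tray is flush with the rail, and the slot is on the peg at composite (287,458). Next I back off, rise, and go behind the knob.

>>> play_rows:
  deltas:
    - [0, 0.1, 0, 0, 0, 0, -1]
    - [0, 0.2, 0, 0, 0, 0, -1]
    - [0, 0.1, 0.3, 0, 0, 0, -1]
    - [0, 0, 0.7, 0, 0, 0, -1]
    - [0, 0, 0.7, 0, 0, 0, -1]
    - [0, 0, 0, 0, 0, 0, -1]

```text
time_s: 9.67
eef_pos: [574.1, -101.3, 52.6]
ee_rot: [0.002, 0.999, 0.033, 0.004]
force: [0.2, -0.5, 1.7]
grip_width: -0.002
```

Run:
```python
from h import *
s=sensors.sense();print(s['eef_pos'],s['joints'].round(3),s['ee_rot'].round(3),s['force'])
c=fix(capture('top'));pickle.dump(c,open('t8.pkl','wb'))
p=np.array([525.4,-37.2])
for d in (36,22):
  for a in np.linspace(1.9,0.0137,10):
    u=np.array([np.sin(a),-np.cos(a)]);n=np.array([np.cos(a),np.sin(a)]);print(d,round(a,3),(p+50*u+d*n).round(1),'yaw',round(a-1.5708,3))
```

```text
[ 574.12123378 -101.2972494    52.63032779] [-0.375  0.581  1.5   -0.     1.052  1.13 ] [0.002 0.999 0.033 0.004] [ 0.18898396 -0.4787073   1.71723215]
36 1.9 [561.1  13. ] yaw 0.329
36 1.69 [570.7   4.5] yaw 0.12
36 1.481 [578.4  -5.8] yaw -0.09
36 1.271 [583.8 -17.6] yaw -0.3
36 1.062 [586.6 -30.1] yaw -0.509
36 0.852 [586.7 -43. ] yaw -0.719
36 0.642 [584.2 -55.7] yaw -0.928
36 0.433 [579.1 -67.5] yaw -1.138
36 0.223 [571.6 -78. ] yaw -1.348
36 0.014 [562.1 -86.7] yaw -1.557
22 1.9 [ 5.656e+02 -2.000e-01] yaw 0.329
22 1.69 [572.4  -9.4] yaw 0.12
22 1.481 [577.2 -19.8] yaw -0.09
22 1.271 [579.7 -30.9] yaw -0.3
22 1.062 [579.8 -42.4] yaw -0.509
22 0.852 [577.5 -53.6] yaw -0.719
22 0.642 [573. -64.] yaw -0.928
22 0.433 [566.3 -73.4] yaw -1.138
22 0.223 [557.9 -81.1] yaw -1.348
22 0.014 [548.1 -86.9] yaw -1.557
```

>>> play_rows:
  deltas:
    - [-0.02, 0.16, 0, 0, 0, 0.97, -1]
    - [-0.02, 0.16, 0, 0, 0, 0.97, -1]
    - [-0.02, 0.16, 0, 0, 0, 0.97, -1]
    - [-0.02, 0.16, 0, 0, 0, 0.97, -1]
    - [-0.02, 0.16, 0, 0, 0, 0.97, -1]
    - [-0.02, 0.16, 0, 0, 0, 0.97, -1]
    - [-0.02, 0.16, 0, 0, 0, 0.97, -1]
    - [-0.02, 0.16, 0, 0, 0, 0.97, -1]

```text
time_s: 10.38
eef_pos: [564.5, -48.8, 46.3]
ee_rot: [-0.0, 0.904, 0.427, -0.001]
force: [0.3, -0.9, 1.1]
grip_width: -0.001
```

>>> play_rows:
  deltas:
    - [-0.02, 0.16, 0, 0, 0, 0.97, -1]
    - [-0.02, 0.16, 0, 0, 0, 0.97, -1]
    - [-0.02, 0.16, 0, 0, 0, 0.97, -1]
    - [-0.02, 0.16, 0, 0, 0, 0.97, -1]
    - [-0.02, 0.16, 0, 0, 0, 0.97, -1]
    - [-0.02, 0.16, 0, 0, 0, 0.97, -1]
    - [-0.02, 0.16, 0, 0, 0, 0.97, -1]
    - [-0.02, 0.16, 0, 0, 0, 0.97, -1]

```text
time_s: 11.05
eef_pos: [558.1, 2.4, 46.3]
ee_rot: [-0.001, 0.662, 0.75, -0.0]
force: [0.1, 0.2, -0.3]
grip_width: 0.003
```

>>> play_rows:
  deltas:
    - [-0.02, 0.16, 0, 0, 0, 0.97, -1]
    - [-0.02, 0.16, 0, 0, 0, 0.97, -1]
    - [0, 0, 0, 0, 0, 0, -1]
    - [0, 0, 0, 0, 0, 0, -1]

```text
time_s: 11.38
eef_pos: [556.7, 15.0, 46.6]
ee_rot: [-0.0, 0.585, 0.811, -0.0]
force: [-0.5, 0.1, -0.3]
grip_width: 0.001
```

>>> play_rows:
  deltas:
    - [0.1, 0, -0.5, 0, 0, 0, -1]
    - [0, 0, -0.5, 0, 0, 0, -1]
    - [0, 0, -0.34, 0, 0, 0, -1]
    - [0, 0, 0, 0, 0, 0, -1]
    - [0, 0, 0, 0, 0, 0, -1]

```text
time_s: 11.8
eef_pos: [560.8, 14.7, -6.9]
ee_rot: [-0.001, 0.585, 0.811, -0.0]
force: [0.2, 1.2, -0.1]
grip_width: 0.0
```

```bash
cat > rows.py <<'E'
from h import *
s=sensors.sense();print(s['eef_pos'],s['force'])
p=np.array([525.4,-37.2]);pos=s['eef_pos'][:2].copy()
a=1.9;d=18
while a>-0.06:
    a2=max(a-.1047,-0.06) if a<1.9 or d==0 else a-.1047
    u=np.array([np.sin(a2),-np.cos(a2)]);n=np.array([np.cos(a2),np.sin(a2)])
    q=p+50*u+d*n;print(round(a2,3),q.round(1),((q-pos)/40).round(3).tolist(),round((a2-a)/.10472,2));pos=q;a=a2
E
python3 rows.py
```

```text
[560.77791939  14.67114967  -6.8832868 ] [ 0.16919597  1.19251053 -0.0774648 ]
1.795 [570.1  -8.5] [0.234, -0.58] -1.0
1.691 [572.9 -13.4] [0.069, -0.121] -1.0
1.586 [575.1 -18.4] [0.056, -0.127] -1.0
1.481 [576.8 -23.7] [0.042, -0.132] -1.0
1.376 [577.9 -29.2] [0.028, -0.136] -1.0
1.272 [578.5 -34.7] [0.014, -0.138] -1.0
1.167 [578.5 -40.3] [-0.001, -0.139] -1.0
1.062 [577.8 -45.8] [-0.015, -0.138] -1.0
0.958 [576.7 -51.2] [-0.03, -0.136] -1.0
0.853 [574.9 -56.5] [-0.044, -0.132] -1.0
0.748 [572.6 -61.6] [-0.057, -0.127] -1.0
0.644 [569.8 -66.4] [-0.07, -0.12] -1.0
0.539 [566.5 -70.9] [-0.082, -0.112] -1.0
0.434 [562.8 -75. ] [-0.094, -0.103] -1.0
0.329 [558.6 -78.7] [-0.104, -0.092] -1.0
0.225 [554.1 -81.9] [-0.113, -0.081] -1.0
0.12 [549.3 -84.7] [-0.121, -0.069] -1.0
0.015 [544.2 -86.9] [-0.127, -0.056] -1.0
-0.06 [540.4 -88.2] [-0.095, -0.032] -0.72
```

>>> play_rows:
  deltas:
    - [0.08, -0.2, 0, 0, 0, 0, -1]
    - [0.08, -0.2, 0, 0, 0, 0, -1]
    - [0.08, -0.18, 0, 0, 0, -1, -1]
    - [0.069, -0.121, 0, 0, 0, -1, -1]
    - [0.056, -0.127, 0, 0, 0, -1, -1]
    - [0.042, -0.132, 0, 0, 0, -1, -1]
    - [0.028, -0.136, 0, 0, 0, -1, -1]
    - [0.014, -0.138, 0, 0, 0, -1, -1]

```text
time_s: 12.47
eef_pos: [579.8, -35.5, -5.7]
ee_rot: [0.001, 0.808, 0.589, 0.001]
force: [-0.7, 1.7, 0.4]
grip_width: 0.0
```

>>> play_rows:
  deltas:
    - [0, -0.139, 0, 0, 0, -1, -1]
    - [-0.015, -0.138, 0, 0, 0, -1, -1]
    - [-0.03, -0.136, 0, 0, 0, -1, -1]
    - [0, 0, 0, 0, 0, 0, -1]

```text
time_s: 12.8
eef_pos: [577.8, -52.6, -5.7]
ee_rot: [0.001, 0.89, 0.455, 0.001]
force: [-0.7, 0.2, -1.1]
grip_width: -0.004
```

```bash
python3 - <<'E'
from h import *
s=sensors.sense();print(s['eef_pos'],s['force'])
c=capture('wrist');c['s']=s;pickle.dump(c,open('w9.pkl','wb'))
E
cat > stop.py <<'E'
from h import *
# estimate stop from side view: dark knob top in depth map
s=sensors.sense();c=fix(capture('side'));Z=c['z_map'];uu,vv=np.meshgrid(np.arange(560),np.arange(420))
W=(np.stack([(uu-c['cx'])/c['fx'],(vv-c['cy'])/c['fy'],np.ones_like(uu)],-1)*Z[...,None])@c['rotation'].T+c['eye']
r=np.hypot(W[...,0]-525.4,W[...,1]+37.2)
m=(r>30)&(r<75)&(W[...,2]>24)&(W[...,2]<52)&(c['pixels'].max(2)<70)
q=W[m];print(len(q),s['eef_pos'].round(1))
h=np.histogram2d(q[:,0],q[:,1],bins=[np.arange(480,620,10),np.arange(-120,60,10)])[0]
for i in np.argwhere(h>2):print(480+10*i[0]+5,-115+10*i[1],h[tuple(i)])
E
python3 stop.py
```

```text
[577.7944368  -52.55761798  -5.74483969] [-0.73793417  0.16682476 -1.12200434]
58 [577.8 -52.   -5.8]
565 -75 27.0
575 -75 6.0
585 -65 14.0
585 -55 6.0
```

The knob is being carried as planned: it measures about (567,-68) and (566,-66) was expected. I'll continue the arc.

>>> play_rows:
  deltas:
    - [-0.044, -0.132, 0, 0, 0, -1, -1]
    - [-0.057, -0.127, 0, 0, 0, -1, -1]
    - [-0.07, -0.12, 0, 0, 0, -1, -1]
    - [-0.082, -0.112, 0, 0, 0, -1, -1]
    - [-0.094, -0.103, 0, 0, 0, -1, -1]
    - [-0.104, -0.092, 0, 0, 0, -1, -1]
    - [0, 0, 0, 0, 0, 0, -1]

```text
time_s: 13.48
eef_pos: [559.1, -78.8, -6.2]
ee_rot: [0.0, 0.987, 0.16, 0.0]
force: [0.7, 0.2, 0.1]
grip_width: 0.0
```

>>> play_rows:
  deltas:
    - [-0.113, -0.081, 0, 0, 0, -1, -1]
    - [-0.121, -0.069, 0, 0, 0, -1, -1]
    - [0, 0, 0, 0, 0, 0, -1]

```text
time_s: 13.73
eef_pos: [549.8, -84.5, -6.3]
ee_rot: [0.0, 0.998, 0.057, 0.0]
force: [-1.0, 0.7, -0.5]
grip_width: -0.0
```

>>> play_rows:
  deltas:
    - [-0.127, -0.056, 0, 0, 0, -1, -1]
    - [0, 0, 0, 0, 0, 0, -1]

```text
time_s: 13.9
eef_pos: [545.7, -86.5, -6.2]
ee_rot: [0.0, 1.0, 0.005, 0.001]
force: [3.0, 0.1, -1.8]
grip_width: 0.003
```

>>> play_rows:
  deltas:
    - [-0.05, -0.01, 0, 0, 0, 0, -1]
    - [0, 0, 0, 0, 0, 0, -1]

```text
time_s: 14.07
eef_pos: [545.5, -86.6, -6.0]
ee_rot: [0.0, 1.0, 0.008, 0.003]
force: [12.1, 3.7, -5.5]
grip_width: 0.003
```

The hard end is felt, with 12 N and no motion. I'll back off, rise and clear the view.

>>> play_rows:
  deltas:
    - [0.2, 0, 0, 0, 0, 0, -1]
    - [0.2, 0, 0, 0, 0, 0, -1]
    - [0, 0, 0.8, 0, 0, 0, -1]
    - [0, 0, 0.9, 0, 0, 0, -1]
    - [0, 0, 0.9, 0, 0, 0, -1]
    - [0, 0, 0.9, 0, 0, 0, -1]
    - [0, 0.9, 0, 0, 0, 0, -1]
    - [0, 0.9, 0, 0, 0, 0, -1]

```text
time_s: 14.73
eef_pos: [559.9, -15.1, 135.8]
ee_rot: [0.001, 1.0, 0.007, 0.002]
force: [0.6, 0.4, -0.7]
grip_width: -0.007
```

>>> play_rows:
  deltas:
    - [-0.5, 0.8, 0, 0, 0, 0, -1]
    - [-0.5, 0.8, 0, 0, 0, 0, -1]
    - [-0.5, 0.8, 0, 0, 0, 0, -1]
    - [-0.5, 0.8, 0, 0, 0, 0, -1]
    - [-0.5, 0.8, 0, 0, 0, 0, -1]
    - [-0.5, 0.8, 0, 0, 0, 0, -1]
    - [0, 0, 0, 0, 0, 0, -1]
    - [0, 0, 0, 0, 0, 0, -1]

```text
time_s: 15.4
eef_pos: [438.1, 178.5, 133.8]
ee_rot: [0.0, 1.0, 0.009, 0.0]
force: [0.2, -0.5, 0.2]
grip_width: -0.0
```

Run:
```python
from h import *
s=sensors.sense();print(s['eef_pos'],s['force'],s['time_s'])
c=fix(capture('top'));pickle.dump(c,open('t9.pkl','wb'))
im=cv2.cvtColor(c['pixels'],cv2.COLOR_RGB2BGR)
cv2.imwrite('pics/t9c.png',cv2.resize(im[155:250,270:395],None,fx=6,fy=6,interpolation=cv2.INTER_CUBIC))
```

```text
[438.09042769 178.49186529 133.76174544] [ 0.17778887 -0.50725406  0.1837769 ] 15.4
```

View pics/t9c.png

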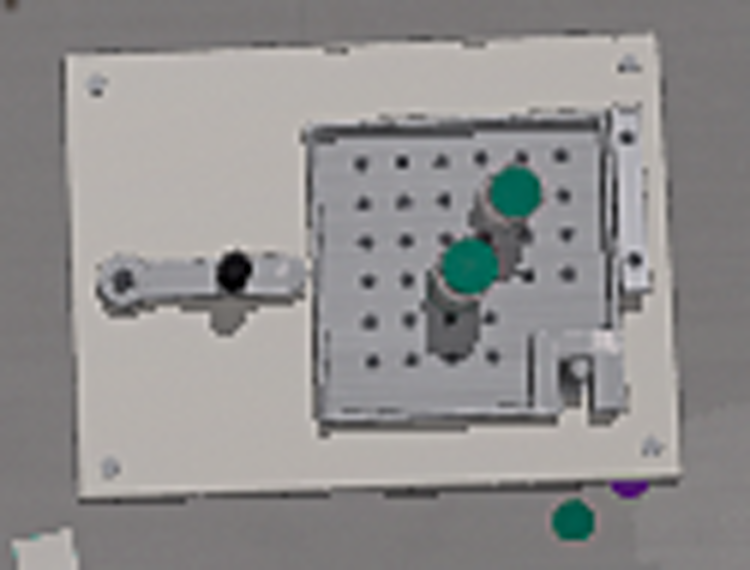

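The stop arm lies from the pivot at (123,280) to its end at (300,275), against the tray's edge. The tray is parallel to the board and against the rail, the peg is in the slot at (578,370), and both vials are standing.

Run:
```python
from h import *
c=load('t9');P=lambda u,v,z:onz(c,270+u/6-.42,155+v/6-.42,z)[:2]
a,b=P(305,130,20),P(320,424,20);print('tray yaw rel',np.arctan2(*(a-b)[::-1])-th)
k=P(235,270,54)-P(123,280,19);print('stop',np.arctan2(k[0],-k[1])-th)
for o in ('top0','t9'):
    q=load(o);m=cv2.inRange(cv2.cvtColor(q['pixels'],cv2.COLOR_RGB2HSV),(15,70,120),(32,200,255));m[:200]=0;m[262:]=0;m[:,:400]=0;m[:,470:]=0;print(o,'tape',cv2.moments(m,True)['m10']/cv2.moments(m,True)['m00'])
print(order.finish_job())
```

```text
tray yaw rel 0.008869860292652772
stop -0.03561563371207101
top0 tape 439.9345238095238
t9 tape 439.91691394658756
the job is handed in; nothing more can be done
None
```

The tray is turned home against the side rail and the stop is swung closed behind it. I handed the job in at about 15.5 s of the 51 s allowed; no verdict came back.

**Tray:** I pushed the edge near the free corner along a circle about the peg until it met the rail. In the last top picture it measures 0.009 rad off parallel to the board, and the peg stands in the slot. I checked the slot by eye, not as a distance.

**Stop:** I pushed the knob round its arc to the hard end, where the finger met 12 N and stopped moving. The picture gives −0.04 rad, which is closed within measuring error.

**Vials and bystanders:** Both vials stand on the tray. The tape's image column did not change. I did not measure the syringe and the infusion bottle again, but the arm stayed high over that side.

**What disagreed:** The real fingertips end about 32 mm short of the reported TCP. My first push passed over the tray without touching it. The side and wrist depth and a touch on the board (which reached 39 N) confirmed the offset, and I corrected for it. The push itself needed 15–25 N, more than sliding friction alone would explain, probably because the slot was bearing on the peg.

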